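# Back the welding positioner off by one notch

## Robot

A 7-joint arm with a two-finger parallel gripper is mounted at the origin on the work surface. World frame = base frame: x ahead of the robot, y to its left, z up, the work surface at z = 0. Lengths are in m, angles in rad, forces in N, time in s.
With the tool pointing down it reaches from about 0.425 to 0.95 m from the base axis. Payload 4.7 kg.
Tool frame: the origin (TCP) lies on the centre line of the jaws, within the pads' length; the fingertips stand 17 mm ahead of it and the grasp point (between the pads) lies 2 mm behind it (bot.tip_reach is the distance from the TCP to the fingertips, in m); z points along the fingers, y is the direction in which the jaws open and shut (so a half turn about z gives the same grasp; the last joint's range is limited). The gripper opens to 85 mm and grips with 20 to 120 N. Pads are 22 mm wide; open, the fingers measure 114 mm over their backs; the gripper's body (76 mm by 85 mm) begins 54 mm behind the grasp point. The pads swing forward as they close: fully open they stand 13 mm farther back than shut.
Start: joints at [1.299, 0.469, -0.049, 1.532, 0.024, 1.141, -0.082], TCP at [0.162, -0.655, 0.248] pointing down, gripper open.
Joint ranges: [-2.59, 2.59], [-0.33, 1.99], [-1.39, 1.29], [0.1, 2.45], [-1.04, 4.18], [0.21, 1.99], [-2.66, 2.66]. Speed limits (rad/s): [2.57, 2.57, 3.14, 3.14, 3.14, 3.14, 3.14].

## Interface

Orientations are given as a 3x3 rotation matrix whose columns are the frame's x, y, z axes.
In Python, from bench import bot, imaging gives the robot as it stands.
- The arm moves only by the tool play_rows, never from a script. Its argument "steps" is a list of rows, each an object with "xyz": the shift along the tool's x, y, z in cm, a list of three; "turn": the turn about the tool's z in degrees; "gripper": the closure, from 0 (fully open) to 1 (shut). A call has 1 to 5 rows; each row is the pose to reach, as a shift and turn from the pose commanded when the call began, along the tool's axes at that moment; what a row does not reach only later rows make up. A row lasts 1/8 s, in which the tool goes at most 62.5 mm and 10.7 degrees, less where a joint would pass 70% of its speed; a pose out of reach is approached as far as the arm can. A call with a gripper value outside its range is refused whole. The fingers move at their own pace and stop on an object; "grip_force" is the grip in N (left out, the last holds). Time passes only in rows, so rows that repeat a pose let the fingers close. It gives the time, the measured TCP pose, the force and the opening at its end, in the units of the state.
- bot.sense(): the state, without advancing time (a new reading comes with each control period).
- imaging.capture(name): name is "scene" or "side" or "wrist"; returns the picture (480x640x3 uint8, red, green, blue); there is no depth.
- imaging.camera_info(name): a dict with "vertical_fov" (degrees; the focal length in pixels is half the picture's height over the tangent of half this angle, whatever the lens; pixels are square), "cx", "cy" (the principal point, pixels), "position" and "attitude" of the camera in the world. Camera axes: x right, y up, looking along -z (the intrinsics and any distortion apply to the point x, -y, -z); pixel columns grow to the right and rows downward; lengths in m; the calibration is good to about 2 mm. A picture is of the moment at which its call begins: read the wrist's pose just before it. camera_info takes no time and is no camera call; for the wrist camera it gives the pose at the moment of the call.
- bot.finish_job(): hands the job in, once; it reports no verdict.
The state is a dict: "time": time; "qpos": joint angles; "dq": joint speeds; "joint_efforts": joint torques, N m; "tool_pos": TCP position; "eef_rot": TCP orientation; "ft_force": force on the tool from outside, world axes, zero at the start; "wrist_torque": the same for the moment, N m; "opening": opening from 0.0 (shut) to 1.0 (fully open).
Only numpy, scipy, OpenCV 4.12 (cv2) and the standard library are available. Lean on these libraries where they do the work, as an engineer would, in place of code of your own. Each camera call takes 0.05 s, during which the arm holds its last target. There are 200 camera calls.

## Task

The work on the blue bench welding positioner has been indexed one notch too far. With a fingertip, throw the yellow pawl up out of the ratchet wheel by its red-knobbed thumb lever until it stays over by itself, push a spoke of the handwheel to turn the wheel back one notch (the way the pawl was blocking: clockwise seen from the handwheel side), then tip the pawl back so that its nose drops fully home in the new notch. Only touch and push, gripping nothing and never forcing the wheel against the lowered pawl; keep off the welded work piece on the faceplate and leave the loose things on the bench where they are.

Things in the scene. Friction and masses are not known exactly. Their poses are not given: they have to be found in the camera images.
- headstock: blue bench welding positioner, bolted down. Origin: centre of the underside of its 160 x 270 x 16 mm base plate. Its x runs along the level spindle (125 mm up) from the work end, nearer the robot, to the handwheel end; y level, towards the pawl's pivot; z up. Ratchet wheel: x 45 to 61 mm, 150 mm across, 12 saw teeth 13 mm deep. Only the pawl, its bracket and the faceplate top 200 mm
- wheel (a joint): turn of the spindle with all on it, rad; 0 = tooth against the pawl in the start notch (starts up to 0.08 below); grows BACKWARD (top moves to the headstock's +y, clockwise from the handwheel end), which the lowered pawl blocks. One notch = 0.524 rad. Drag 0.22 N m; stays where left. In the next notch the nose goes fully home at 0.40 to 0.53; past 0.53 it lands on a tooth top, below 0.37 it rests on the tooth's slope
- pawl (a joint): swing of the pawl about its pin, rad: 0 = nose fully down in a notch, 1.66 = thrown right over against its stop pin. 0.30 kg, worked by gravity: below about 0.8 rad it falls back onto the wheel, above that it falls over to the stop and stays. About 1 to 1.5 N at the knob moves it
- pawl_pivot (a point): the pawl's pivot axis, parallel to the spindle, at x 53, y 85, z 195 mm in the headstock's frame. The pawl is a bell crank 14 mm thick along x: a yellow arm 15 mm deep running level from here to the nose over the ratchet wheel (-y), and an upright thumb lever. Thrown over, the arm stands straight up (84 mm) and the lever lies level towards +y
- pawl_knob (a point): centre of the red ball (24 mm across) at the end of the pawl's thumb lever (10 mm thick), 70 mm from the pivot; with the pawl down it is 69 mm above the pivot and 12 mm to its -y side. Pushing it towards the headstock's +y lifts the nose and throws the pawl over
- pawl_nose (a point): end of the pawl's nose, 84 mm from the pivot; swings up with the pawl. With the pawl thrown over, pushing the upright arm towards the headstock's -y tips it back
- spoke_ball (a point): centre of the black ball (24 mm across) of the spoke that at the start leans 30 degrees from upright towards the headstock's -y (x 112, y about -50, z about 212 mm in its frame); pushed level towards +y it comes upright (y 0, z 225 mm) after one notch
- wheel_hub (a point): point on the spindle axis in the plane of the four handwheel spokes (x 112, y 0, z 125 mm in the headstock's frame). Spokes are steel, 12 mm thick, 90 degrees apart, with ball centres 100 mm from the axis; the hub is 52 mm across and reaches x = 131 mm
- work_piece (a point): centre of the work piece: steel flange 90 x 90 x 8 mm with a 50 mm square tube stub, on the faceplate (170 mm across, headstock x -78 to -62 mm), reaching x = -136 mm on the robot's side; turns with the spindle. On the spindle axis, headstock x -100 mm. Keep off it
- spray_can: spray can standing upright, 66 mm across, 190 mm tall, steel with an orange band, left of the headstock seen from the robot's far side (towards its -y); a bystander; origin at the middle of its underside
- chip_hammer: chipping hammer lying flat, 270 mm long; a bystander; origin at the middle of its underside
- wire_brush: wire brush lying flat, 240 mm long, beside the headstock (towards its +y); a bystander; origin at the middle of its underside
- magnet_square: red magnetic welding square lying flat, about 100 x 72 x 16 mm, in front of the handwheel; a bystander; origin at the middle of its underside
- dip_tin: round tin with blue lid, 72 mm across, 55 mm tall; a bystander; origin at the middle of its underside
- wrench: open-ended wrench lying flat, 200 mm long; a bystander; origin at the middle of its underside
- door_hinge: steel door hinge lying open and flat, 104 x 84 x 12 mm, in front of the handwheel; a bystander; origin at the middle of its underside

How it is judged:
On the way, in this order (a step that is already met when the one before it is completed fails the run):
1. the pawl is thrown up clear of the teeth, the wheel still in its first notch (value of joint pawl above 1.3 rad and value of joint wheel between -0.15 and 0.15 rad), for 0.2 s.
2. the wheel is turned back by one notch with the pawl still up (value of joint pawl above 1.3 rad and value of joint wheel between 0.3636 and 0.5736 rad), for 0.2 s.
3. the pawl lies home in the new notch (value of joint pawl below 0.06 rad and value of joint wheel between 0.3636 and 0.5736 rad), for 0.2 s.
At the end, for the whole second after the job is handed in: The pawl's nose is fully down in the notch (pawl joint under 0.06 rad) and the wheel stands one notch back from where it started (wheel joint between 0.364 and 0.574 rad), both at rest (all of step 3 and velocity of joint wheel between -0.05 and 0.05 rad/s and velocity of joint pawl between -0.05 and 0.05 rad/s); the robot touches nothing.
It fails at once if the wheel is turned back half a notch or more beyond the one wanted (value of joint wheel above 0.8 rad).
It fails at once if the wheel is turned forward by more than half a notch (value of joint wheel below -0.28 rad).
It fails at once if the wheel is forced against the lowered pawl (more than 40 N on the positioner from the fingers or the arm while the pawl is down) (value of joint pawl below 0.05 rad and contact force between any of the fingers, the arm and headstock above 40 N).
It fails at once if the work piece is touched (contact force between any of the fingers, the arm and wheel_c23 above 1 N or contact force between any of the fingers, the arm and wheel_c24 above 1 N).
It fails at once if a bystander is moved or picked up (distance of any of spray_can, chip_hammer, wire_brush, magnet_square, dip_tin, wrench, door_hinge from where it was at the start of the episode above 0.025 m).
It also fails if it takes over 59 s, if anything falls off the work surface, if the arm or the gripper's body presses on something with over 40 N, if the wrist force passes 120 N, or if a joint passes its speed limit or range.

## Working session

There is one attempt and no reset: what is moved stays moved. The work goes in short steps, Python scripts to look and compute and a tool call to move; the robot and the scene stay as the last step left them, time stands still between calls to the robot, and variables do not carry over. Pictures are saved under pics/ and viewed, about 8 in all and at most 12, crops included, and the job is handed in when it is done.

Besides the shell and the picture viewer there is one more tool, called after "Call:" as name(argument=value, ...) on one line, values as JSON. play_rows: Moves the arm, as the interface text tells. Its arguments: {"type":"object","properties":{"steps":{"type":"array"},"grip_force":{"type":"number"}},"required":["steps"]}

```bash
mkdir -p pics; python3 - <<'E'
from bench import bot, imaging
import cv2,numpy as np
np.set_printoptions(precision=4,suppress=True)
for n in("scene","side"):
    i=imaging.camera_info(n);print(n,i)
    cv2.imwrite(f"pics/{n}.png",imaging.capture(n)[:,:,::-1])
s=bot.sense();print(s['time'],s['tool_pos'],s['eef_rot'])
E
```

```text
scene {'vertical_fov': 53.29503089761614, 'cx': 315.7531755998689, 'cy': 244.18461292483133, 'position': array([1.0946, 0.0655, 1.1779]), 'attitude': array([[-0.1907, -0.8503,  0.4905],
       [ 0.9816, -0.1683,  0.0898],
       [ 0.0062,  0.4986,  0.8668]])}
side {'vertical_fov': 55.25996841273168, 'cx': 319.2127053590102, 'cy': 242.165032768527, 'position': array([0.2356, 0.8643, 0.7895]), 'attitude': array([[-0.9478,  0.1941, -0.2531],
       [-0.3182, -0.5199,  0.7928],
       [ 0.0223,  0.8319,  0.5545]])}
0.1 [ 0.1622 -0.6547  0.2474] [[ 0.9706  0.2405 -0.0005]
 [ 0.2405 -0.9706  0.0017]
 [-0.0001 -0.0018 -1.    ]]
```

View pics/scene.png

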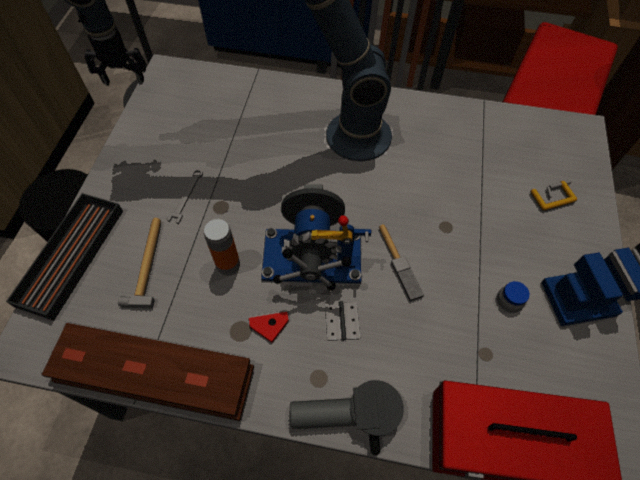

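View pics/side.png

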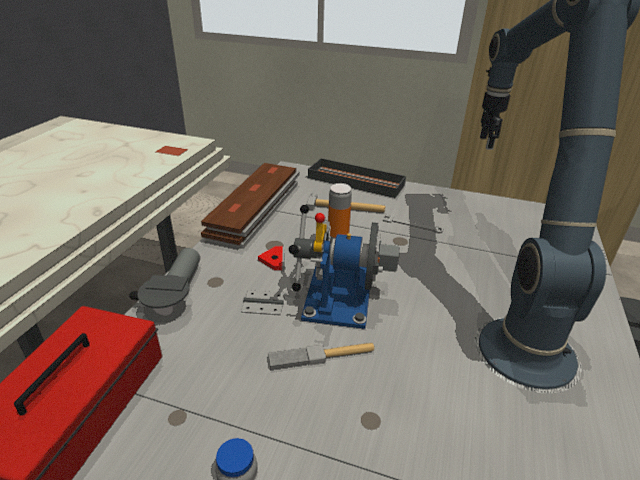

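```bash
cat > h.py <<'E'
import numpy as np,cv2
from bench import bot, imaging
np.set_printoptions(precision=4,suppress=True)
def ray(n,u,v,i=None):
    i=i or imaging.camera_info(n); f=240/np.tan(np.radians(i['vertical_fov']/2))
    d=np.array([(u-i['cx'])/f,-(v-i['cy'])/f,-1.]); d=i['attitude']@d
    return i['position'],d/np.linalg.norm(d)
def proj(n,P):
    i=imaging.camera_info(n); f=240/np.tan(np.radians(i['vertical_fov']/2))
    c=i['attitude'].T@(np.array(P)-i['position']); return i['cx']-f*c[0]/c[2], i['cy']+f*c[1]/c[2]
def plane(n,u,v,z):
    p,d=ray(n,u,v); return p+d*(z-p[2])/d[2]
def tri(a,b):
    (p,d),(q,e)=a,b; t=np.linalg.lstsq(np.c_[d,-e],q-p,rcond=None)[0]
    x,y=p+d*t[0],q+e*t[1]; return (x+y)/2,np.linalg.norm(x-y)
def red(im,box):
    x0,y0,x1,y1=box; h=cv2.cvtColor(im[y0:y1,x0:x1],cv2.COLOR_RGB2HSV)
    m=((h[...,0]<6)|(h[...,0]>174))&(h[...,1]>180)&(h[...,2]>70)
    y,x=np.nonzero(m); return x.mean()+x0,y.mean()+y0,len(x)
E
python3 - <<'E'
from h import *
a=cv2.imread('pics/scene.png');b=cv2.imread('pics/side.png')
r1=red(a[:,:,::-1],(330,205,360,235));r2=red(b[:,:,::-1],(308,205,332,228));print(r1,r2)
print(tri(ray('scene',*r1[:2]),ray('side',*r2[:2])))
A=cv2.resize(a[175:305,250:380],None,fx=3,fy=3,interpolation=2);A=cv2.resize(a[170:310,250:380],(520,560),interpolation=2)
cv2.imwrite('pics/c1.png',A)
B=cv2.resize(b[195:335,275:405],(520,560),interpolation=2)
C=np.clip(np.hstack([A,B]).astype(float)*1.6,0,255).astype(np.uint8)
cv2.imwrite('pics/c.png',cv2.resize(C,(800,431)))
cv2.imwrite('pics/c.png',C[:,:1040] if 0 else cv2.resize(C,(800,431),interpolation=cv2.INTER_AREA))
E
```

```text
(np.float64(342.8666666666667), np.float64(219.2), 60) (np.float64(319.35820895522386), np.float64(217.40298507462686), 67)
(array([0.5048, 0.0199, 0.2668]), np.float64(0.003501612669005186))
```

View pics/c.png

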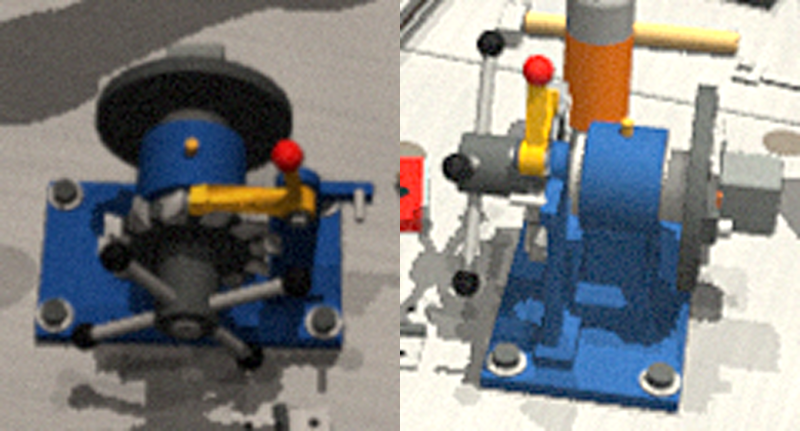

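```bash
python3 - <<'E'
from h import *
k=800/260
S=lambda u,v:(250+u/k,170+v/k)
D=lambda u,v:(275+(u-400)/k,195+v/k)
P=[]
for a,b in[((117,255),(490,43)),((297,280),(459,167)),((250,353),(465,282))]:
    p,e=tri(ray('scene',*S(*a)),ray('side',*D(*b)));P.append(p);print('ball',p,e)
hub=(P[0]+P[2])/2;print('hub',hub)
l=plane('scene',*S(83,335),.075);print('left ball',l,'hub2',(l+P[1])/2)
for c in[(50,182),(37,345),(342,345)]:print('corner',plane('scene',*S(*c),.016))
for c in[(482,383),(677,408),(690,310)]:print('cornerS',plane('side',*D(*c),.016))
w=P[1]-l;w2=P[0]-P[2];print(np.degrees(np.arctan2(-w[0],w[1])),np.degrees(np.arctan2(-w2[0],w2[1])))
E
```

```text
ball [ 0.5833 -0.0927  0.2119] 0.0003245823764971204
ball [0.5598 0.0417 0.1794] 0.0014338034007973833
ball [0.5656 0.0116 0.0434] 0.002134881169801454
hub [ 0.5745 -0.0405  0.1277]
left ball [ 0.5901 -0.1263  0.075 ] hub2 [ 0.5749 -0.0423  0.1272]
corner [ 0.4161 -0.2027  0.016 ]
corner [ 0.5802 -0.1736  0.016 ]
corner [0.5288 0.087  0.016 ]
cornerS [0.521  0.0938 0.016 ]
cornerS [0.3692 0.0685 0.016 ]
cornerS [ 0.3868 -0.0491  0.016 ]
10.201776946214618 -170.37362244843416
```

Call:
play_rows(steps=[{"xyz":[0,0,-6],"turn":-10,"gripper":1},{"xyz":[3,-3,-10],"turn":-20,"gripper":1},{"xyz":[7,-7,-12],"turn":-30,"gripper":1},{"xyz":[11,-11.5,-12],"turn":-40,"gripper":1},{"xyz":[15,-16,-12],"turn":-50,"gripper":1}])

```text
time: 0.72
tool_pos: [0.2702, -0.4619, 0.3683]
eef_rot: [[0.435, 0.901, 0.0], [0.901, -0.435, -0.0], [-0.0, 0.0, -1.0]]
ft_force: [0.4, -1.3, -0.5]
opening: -0.001
```

```bash
cat > g.py <<'E'
from h import *
import sys
# target tool shift for headstock coords (mm) + tip z, yaw
def go(x,y,tipz,O=(0.465,-0.061),psi=10.3):
    s=bot.sense();c,q=np.cos(np.radians(psi)),np.sin(np.radians(psi))
    t=np.array([O[0]+(c*x-q*y)/1e3,O[1]+(q*x+c*y)/1e3,tipz/1e3+bot.tip_reach])
    d=s['eef_rot'].T@(t-s['tool_pos'])*100
    X=s['eef_rot'][:,0]; yaw=np.degrees(np.arctan2(X[1],X[0]))
    w=s['tool_pos'][:2]-np.array(O)
    print('t',s['time'],'shift cm',d,'turn',-(90+psi-yaw),'now hx,hy mm',1e3*(c*w[0]+q*w[1]),1e3*(-q*w[0]+c*w[1]),'tipz',1e3*(s['tool_pos'][2]-bot.tip_reach),'F',s['ft_force'],'open',s['opening'],'reach',bot.tip_reach)
if __name__=='__main__': go(*map(float,sys.argv[1:4]))
E
python3 g.py 53 25 330
```

```text
t 0.725 shift cm [49.7147  2.9343  2.1238] turn -36.06069751799414 now hx,hy mm -263.36357304573335 -359.61269077426357 tipz 351.30727882610995 F [ 0.4148 -1.2534 -0.4893] open -0.0012935590138929475 reach 0.017
```

Call:
play_rows(steps=[{"xyz":[6,0.4,0],"turn":-9,"gripper":1},{"xyz":[12,0.8,0],"turn":-18,"gripper":1},{"xyz":[18,1.2,0],"turn":-27,"gripper":1},{"xyz":[24,1.5,0],"turn":-36,"gripper":1},{"xyz":[30,1.8,0],"turn":-36,"gripper":1}])

```text
time: 1.35
tool_pos: [0.4179, -0.2005, 0.3682]
eef_rot: [[-0.173, 0.985, -0.0], [0.985, 0.173, -0.0], [-0.0, -0.0, -1.0]]
ft_force: [0.5, -0.6, -0.5]
opening: 0.005
```

```bash
python3 g.py 53 22 330
```

```text
t 1.35 shift cm [15.1616 12.3329  2.1077] turn -0.36076807632949226 now hx,hy mm -71.27674076631817 -128.82823234225768 tipz 351.1634395745963 F [ 0.5495 -0.6132 -0.4948] open 0.00476708276279418 reach 0.017
```

Call:
play_rows(steps=[{"xyz":[4,3,0],"turn":0,"gripper":1},{"xyz":[8,6.5,0],"turn":0,"gripper":1},{"xyz":[12,10,1],"turn":0,"gripper":1},{"xyz":[14.5,12,2],"turn":0,"gripper":1},{"xyz":[14.5,12,2],"turn":0,"gripper":1}])

```text
time: 1.98
tool_pos: [0.5107, -0.036, 0.3473]
eef_rot: [[-0.178, 0.984, -0.002], [0.984, 0.178, 0.002], [0.002, -0.002, -1.0]]
ft_force: [-0.3, -0.7, -0.0]
opening: 0.001
```

```bash
python3 g.py 53 22 243; python3 - <<'E'
from h import *
a=imaging.capture('scene');b=imaging.capture('side');
A=cv2.resize(a[140:320,220:400],(400,400),interpolation=2);B=cv2.resize(b[130:310,230:410],(400,400),interpolation=2)
cv2.imwrite('pics/d.png',np.clip(np.hstack([A,B])[:,:,::-1]*1.5,0,255).astype(np.uint8))
E
```

```text
t 1.975 shift cm [0.5418 0.3672 8.7259] turn -0.05951673756526077 now hx,hy mm 49.468489849474686 16.410776144103604 tipz 330.2540711517188 F [-0.2902 -0.7122 -0.0278] open 0.0010076497875442752 reach 0.017
```

View pics/d.png

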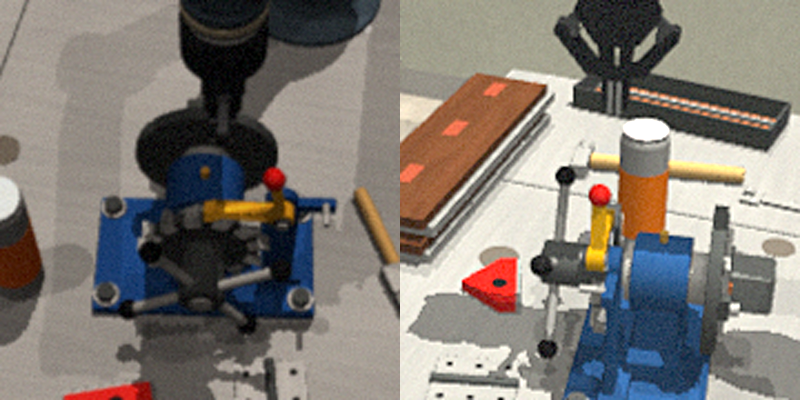

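Call:
play_rows(steps=[{"xyz":[0.5,0.3,3],"turn":0,"gripper":1},{"xyz":[0.5,0.3,6],"turn":0,"gripper":1},{"xyz":[0.5,0.3,8.7],"turn":0,"gripper":1},{"xyz":[1.5,0.3,8.7],"turn":0,"gripper":1},{"xyz":[2.2,0.3,8.7],"turn":0,"gripper":1}])

```text
time: 2.7
tool_pos: [0.5104, -0.0164, 0.2626]
eef_rot: [[-0.171, 0.985, 0.002], [0.985, 0.171, -0.0], [-0.001, 0.002, -1.0]]
ft_force: [0.7, 0.6, 0.6]
opening: 0.001
```

Call:
play_rows(steps=[{"xyz":[1,0,0],"turn":0,"gripper":1},{"xyz":[2,0,0],"turn":0,"gripper":1},{"xyz":[3,0,0],"turn":0,"gripper":1},{"xyz":[4,0,0.2],"turn":0,"gripper":1},{"xyz":[5,0,0.4],"turn":0,"gripper":1}])

```text
time: 3.32
tool_pos: [0.5011, 0.0334, 0.2571]
eef_rot: [[-0.172, 0.985, -0.0], [0.985, 0.172, -0.0], [-0.0, -0.0, -1.0]]
ft_force: [0.6, -1.1, 0.0]
opening: 0.002
```

```bash
python3 g.py 53 121 237; python3 - <<'E'
from h import *
a=imaging.capture('scene');b=imaging.capture('side');
A=cv2.resize(a[140:320,220:400],(400,400),interpolation=2);B=cv2.resize(b[130:310,230:410],(400,400),interpolation=2)
cv2.imwrite('pics/e.png',np.clip(np.hstack([A,B])[:,:,::-1]*1.5,0,255).astype(np.uint8))
E
```

```text
t 3.325 shift cm [3.4591 0.0351 0.3111] turn -0.37314297969602706 now hx,hy mm 52.424119601882985 86.41254792421257 tipz 240.11150043069512 F [ 0.6051 -1.07    0.0196] open 0.001887186438637731 reach 0.017
```

View pics/e.png

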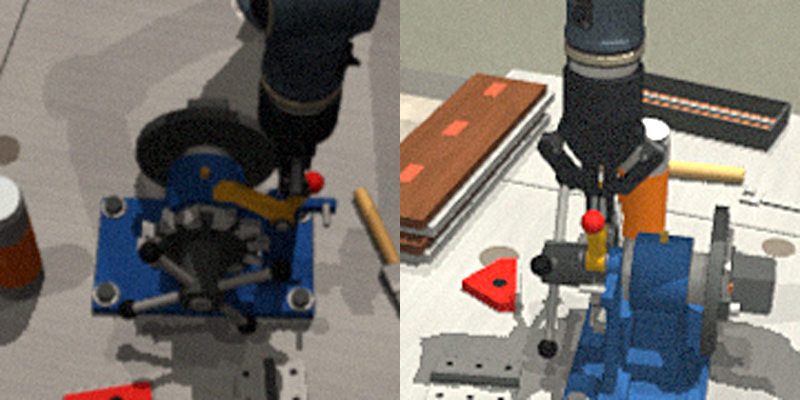

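Call:
play_rows(steps=[{"xyz":[1,0,0.2],"turn":0,"gripper":1},{"xyz":[2,0,0.3],"turn":0,"gripper":1},{"xyz":[3,0,0.3],"turn":0,"gripper":1},{"xyz":[3.8,0,0.3],"turn":0,"gripper":1},{"xyz":[3.8,0,0.3],"turn":0,"gripper":1}])

```text
time: 4.05
tool_pos: [0.4947, 0.071, 0.2545]
eef_rot: [[-0.174, 0.985, 0.0], [0.985, 0.174, 0.0], [0.0, 0.0, -1.0]]
ft_force: [1.2, -1.0, -0.2]
opening: 0.003
```

```bash
python3 g.py 53 110 330; python3 - <<'E'
from h import *
a=imaging.capture('scene');b=imaging.capture('side')
r1=red(a,(330,190,385,260));r2=red(b,(290,200,350,270));print(r1,r2)
P,e=tri(ray('scene',*r1[:2]),ray('side',*r2[:2]));print(P,e)
w=P[:2]-[.465,-.061];c,q=np.cos(np.radians(10.3)),np.sin(np.radians(10.3));y=-q*w[0]+c*w[1]
print('pawl',np.arctan2(y-.085,P[2]-.195)+.172)
E
```

```text
t 4.05 shift cm [-1.4566  0.0292 -9.2543] turn -0.2957385754865953 now hx,hy mm 52.81592023341666 124.57936001749395 tipz 237.4591475262957 F [ 1.2015 -0.956  -0.2134] open 0.00294182138924145 reach 0.017
(np.float64(376.5909090909091), np.float64(234.54545454545456), 44) (np.float64(312.7671232876712), np.float64(260.8904109589041), 73)
[0.4914 0.1021 0.2054] 0.0021817860455790317
pawl 1.5967968397550343
```

Call:
play_rows(steps=[{"xyz":[-0.3,0,-4],"turn":0,"gripper":1},{"xyz":[-0.3,0,-8],"turn":0,"gripper":1},{"xyz":[-2,0.5,-9],"turn":0,"gripper":1},{"xyz":[-7,2,-9],"turn":0,"gripper":1},{"xyz":[-12,4,-9],"turn":0,"gripper":1}])

```text
time: 4.78
tool_pos: [0.5552, -0.0438, 0.3439]
eef_rot: [[-0.171, 0.985, -0.0], [0.985, 0.171, -0.001], [-0.001, -0.001, -1.0]]
ft_force: [0.9, -0.2, 0.7]
opening: -0.001
```

Call:
play_rows(steps=[{"xyz":[-5,1,0],"turn":0,"gripper":1},{"xyz":[-9.5,2,0],"turn":0,"gripper":1},{"xyz":[-9.5,2,0],"turn":0,"gripper":1}])

```text
time: 5.15
tool_pos: [0.591, -0.1381, 0.3418]
eef_rot: [[-0.163, 0.987, -0.003], [0.987, 0.163, -0.001], [-0.0, -0.003, -1.0]]
ft_force: [0.2, 0.7, -0.8]
opening: 0.002
```

```bash
python3 g.py 112 -93 206; python3 - <<'E'
from h import *
a=imaging.capture('scene');b=imaging.capture('side')
A=cv2.resize(a[140:320,220:400],(400,400),interpolation=2);B=cv2.resize(b[130:310,230:410],(400,400),interpolation=2)
cv2.imwrite('pics/f.png',np.clip(np.hstack([A,B])[:,:,::-1]*1.5,0,255).astype(np.uint8))
E
```

```text
t 5.15 shift cm [ 0.5474  0.2167 11.8765] turn -0.9246698536313858 now hx,hy mm 110.13785103209727 -98.41451177525818 tipz 324.7732191747881 F [ 0.151   0.7318 -0.7792] open 0.0017003056942825154 reach 0.017
```

View pics/f.png

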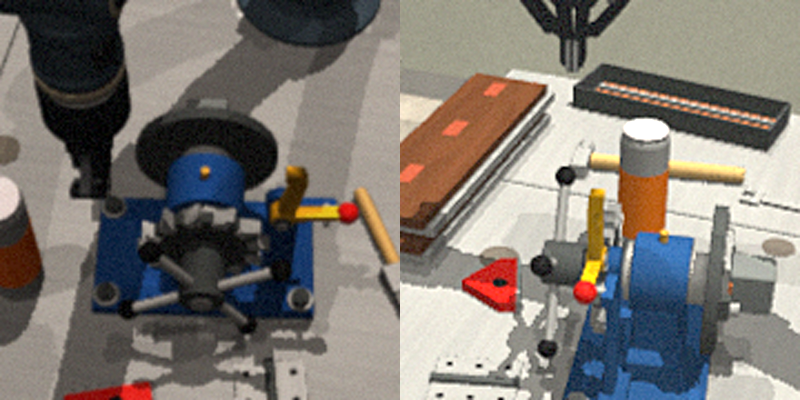

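Call:
play_rows(steps=[{"xyz":[0.2,0.2,4],"turn":0,"gripper":1},{"xyz":[0.2,0.2,8],"turn":0,"gripper":1},{"xyz":[0.2,0.2,11.9],"turn":0,"gripper":1},{"xyz":[1.2,0.2,11.9],"turn":0,"gripper":1},{"xyz":[2,0.2,11.9],"turn":0,"gripper":1}])

```text
time: 5.88
tool_pos: [0.5896, -0.1113, 0.2269]
eef_rot: [[-0.173, 0.985, 0.001], [0.985, 0.173, -0.003], [-0.003, 0.0, -1.0]]
ft_force: [-1.3, -5.2, 3.8]
opening: -0.002
```

Call:
play_rows(steps=[{"xyz":[0.8,0,0],"turn":0,"gripper":1},{"xyz":[1.6,0,0],"turn":0,"gripper":1},{"xyz":[2.4,0,0],"turn":0,"gripper":1},{"xyz":[3.2,0,0],"turn":0,"gripper":1},{"xyz":[3.2,0,0],"turn":0,"gripper":1}])

```text
time: 6.5
tool_pos: [0.5837, -0.0773, 0.2255]
eef_rot: [[-0.175, 0.985, 0.0], [0.985, 0.175, 0.002], [0.002, 0.0, -1.0]]
ft_force: [-0.1, 0.9, -0.5]
opening: -0.002
```

```bash
python3 g.py 112 -28 206; python3 - <<'E'
from h import *
a=imaging.capture('scene');b=imaging.capture('side')
A=cv2.resize(a[190:320,250:380],(400,400),interpolation=2);B=cv2.resize(b[180:310,260:390],(400,400),interpolation=2)
cv2.imwrite('pics/g.png',np.clip(np.hstack([A,B])[:,:,::-1]*1.5,0,255).astype(np.uint8))
E
```

```text
t 6.5 shift cm [ 0.9233 -0.1925  0.2502] turn -0.24632955523199485 now hx,hy mm 113.88443653242871 -37.246090751108824 tipz 208.483664197559 F [-0.0943  0.8573 -0.519 ] open -0.002226689767599037 reach 0.017
```

View pics/g.png

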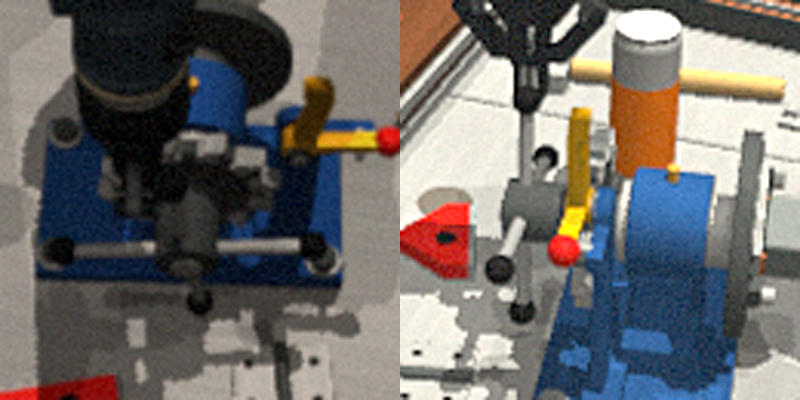

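```bash
cat > w.py <<'E'
from h import *
c,q=np.cos(np.radians(10.3)),np.sin(np.radians(10.3));n=np.array([c,q,0]);yh=np.array([-q,c,0])
hub=np.array([.465,-.061,.125])+.112*n
def ang(cam,u,v):
    p,d=ray(cam,u,v);P=p+d*((hub-p)@n)/(d@n)-hub
    return P@yh*1e3,P[2]*1e3,np.degrees(np.arctan2(P@yh,P[2]))
E
python3 - <<'E'
from w import *
k=400/130
print('before')
K=800/260
for u,v,r in[(117,255,-30),(297,280,60),(250,353,150),(83,335,-120)]:print(ang('scene',250+u/K,170+v/K),r)
for u,v,r in[(490,43,-30),(459,167,60),(465,282,150)]:print(ang('side',275+(u-400)/K,195+v/K),r)
print('now')
for u,v,r in[(62,250,-90),(317,246,90),(200,300,180)]:print(ang('scene',250+u/k,190+v/k))
for u,v in[(499,270),(522,312),(545,157)]:print(ang('side',260+(u-400)/k,180+v/k))
E
```

```text
before
(np.float64(-52.255730371216046), np.float64(89.54102819322284), np.float64(-30.26763816537471)) -30
(np.float64(84.4496696133523), np.float64(53.61634576083674), np.float64(57.58889841173595)) 60
(np.float64(52.90600278924097), np.float64(-79.30031355648892), np.float64(146.290365418712)) 150
(np.float64(-86.5133015734404), np.float64(-48.69183137078403), np.float64(-119.37188815962243)) -120
(np.float64(-58.99211940348422), np.float64(82.99480747469512), np.float64(-35.40494430886598)) -30
(np.float64(79.15432355469659), np.float64(51.38242598940357), np.float64(57.01068939129101)) 60
(np.float64(58.306796524508286), np.float64(-78.35972697939353), np.float64(143.34738290946305)) 150
now
(np.float64(-100.64258213674462), np.float64(-5.880882618619854), np.float64(-93.34418126470224))
(np.float64(103.2261189897733), np.float64(7.370711509504968), np.float64(85.91580947868357))
(np.float64(10.669317551716334), np.float64(-97.87580379147087), np.float64(173.77882383642572))
(np.float64(105.49144565995209), np.float64(16.612792918663576), np.float64(81.05055949524707))
(np.float64(8.281667787120668), np.float64(-100.65656006221113), np.float64(175.29649898423773))
(np.float64(-108.07731054666355), np.float64(-14.385555416249641), np.float64(-97.58174989366674))
```

Call:
play_rows(steps=[{"xyz":[0.1,0,0],"turn":0,"gripper":1},{"xyz":[0.2,0,0],"turn":0,"gripper":1},{"xyz":[0.3,0,0],"turn":0,"gripper":1},{"xyz":[0.4,0,0],"turn":0,"gripper":1},{"xyz":[0.4,0,0],"turn":0,"gripper":1}])

```text
time: 7.22
tool_pos: [0.5833, -0.0765, 0.2252]
eef_rot: [[-0.172, 0.985, 0.0], [0.985, 0.172, -0.001], [-0.001, -0.0, -1.0]]
ft_force: [0.3, -1.5, -0.6]
opening: 0.003
```

Call:
play_rows(steps=[{"xyz":[-1,0,0],"turn":0,"gripper":1},{"xyz":[-3,0,0],"turn":0,"gripper":1},{"xyz":[-3.5,0,-4],"turn":0,"gripper":1},{"xyz":[-3.5,0,-8],"turn":0,"gripper":1},{"xyz":[-3.5,0,-10.5],"turn":0,"gripper":1}])

```text
time: 7.85
tool_pos: [0.59, -0.1119, 0.3325]
eef_rot: [[-0.17, 0.985, 0.003], [0.985, 0.17, -0.0], [-0.001, 0.002, -1.0]]
ft_force: [0.4, -0.3, -0.0]
opening: -0.003
```

```bash
python3 g.py 53 135 320; python3 - <<'E'
from h import *
a=imaging.capture('scene');b=imaging.capture('side')
cv2.imwrite('pics/h0.png',a[:,:,::-1])
A=cv2.resize(a[230:300,255:355],(800,560),interpolation=2)
cv2.imwrite('pics/h.png',np.clip(A[:,:,::-1]*1.8,0,255).astype(np.uint8))
E
```

```text
t 7.85 shift cm [20.6908 -6.2632 -0.4785] turn -0.4891390002073166 now hx,hy mm 113.8750920512351 -72.43849722493887 tipz 315.52786272775853 F [ 0.3971 -0.3015 -0.0152] open -0.003375495624323098 reach 0.017
```

View pics/h.png

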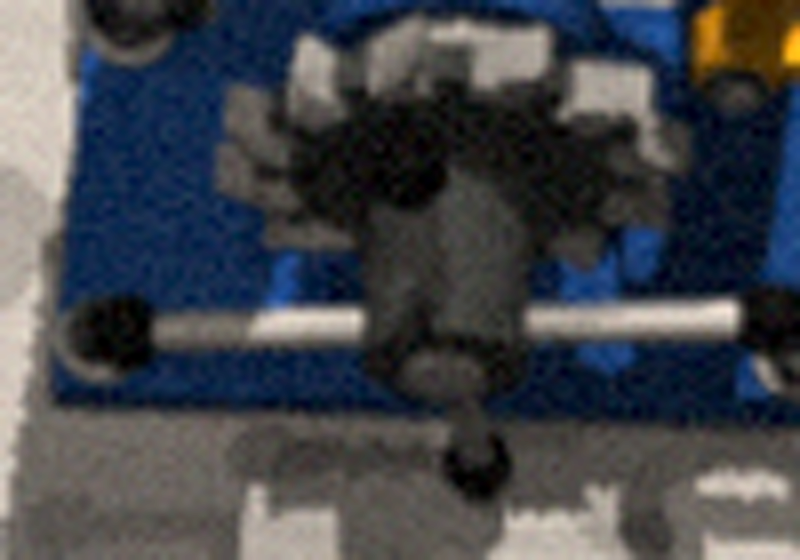

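```bash
python3 - <<'E'
from w import *
for u,v,r in[(110,330,-90),(777,320,90),(478,462,180),(403,165,0)]:
    a=ang('scene',255+u/8,230+v/8);print(a,(a[2]-r))
# line hub-independent: top-bottom and left-right
A=[np.array(ang('scene',255+u/8,230+v/8)[:2]) for u,v in[(110,330),(777,320),(478,462),(403,165)]]
d=A[1]-A[0];e=A[3]-A[2];print(-np.degrees(np.arctan2(d[1],d[0])),np.degrees(np.arctan2(e[0],e[1])))
E
```

```text
(np.float64(-104.11170788583476), np.float64(-5.98594662677665), np.float64(-93.29062227592948)) -3.290622275929479
(np.float64(101.04767076279907), np.float64(7.0342342951392745), np.float64(86.01789142499062)) -3.982108575009377
(np.float64(10.016740085270138), np.float64(-99.46873081728991), np.float64(174.24956344998697)) -5.750436550013035
(np.float64(-12.222486463528323), np.float64(101.27987184273024), np.float64(-6.881195952381584)) -6.881195952381584
-3.631334284643418 -6.32153470815073
```

Call:
play_rows(steps=[{"xyz":[0,0,5],"turn":0,"gripper":1},{"xyz":[0,0,10.5],"turn":0,"gripper":1},{"xyz":[2,0,10.5],"turn":0,"gripper":1},{"xyz":[3.3,0,10.5],"turn":0,"gripper":1},{"xyz":[3.5,0,10.5],"turn":0,"gripper":1}])

```text
time: 8.57
tool_pos: [0.5845, -0.0737, 0.2279]
eef_rot: [[-0.175, 0.985, 0.004], [0.985, 0.175, -0.0], [-0.001, 0.004, -1.0]]
ft_force: [-0.0, 0.7, -0.0]
opening: -0.0
```

Call:
play_rows(steps=[{"xyz":[0.1,0,0],"turn":0,"gripper":1},{"xyz":[0.2,0,0],"turn":0,"gripper":1},{"xyz":[0.3,0,0],"turn":0,"gripper":1},{"xyz":[0.3,0,0],"turn":0,"gripper":1},{"xyz":[0.3,0,0],"turn":0,"gripper":1}])

```text
time: 9.2
tool_pos: [0.5827, -0.0731, 0.2253]
eef_rot: [[-0.172, 0.985, -0.0], [0.985, 0.172, -0.0], [-0.0, -0.0, -1.0]]
ft_force: [-0.2, -0.0, 0.4]
opening: 0.001
```

```bash
python3 g.py 112 -30 206; python3 - <<'E'
from w import *
import cv2
def dark(im,u,v,r=7):
    u0,v0=int(u)-r,int(v)-r;g=im[v0:v0+2*r+1,u0:u0+2*r+1].max(2).astype(float)
    w=np.clip(45-g,0,None);y,x=np.mgrid[:w.shape[0],:w.shape[1]];return u0+(w*x).sum()/w.sum(),v0+(w*y).sum()/w.sum()
h=cv2.imread('pics/h0.png');a=imaging.capture('scene')
for n,u,v in[('left',268.7,271.2),('right',352,270),('bot',314.7,287.7)]:
    for im in(h,a):
        p=dark(im,u,v,6);print(n,np.round(p,2),ang('scene',*p)[2])
E
```

```text
t 9.2 shift cm [ 0.2934 -0.1706  0.2256] turn -0.39790235731044277 now hx,hy mm 113.68583776394362 -32.94570206937241 tipz 208.25599819102592 F [-0.1668 -0.0157  0.4116] open 0.0008447227294940142 reach 0.017
left [269.13 271.16] -93.04496445991586
left [269.14 270.58] -91.27595750307165
right [351.15 270.22] 86.64557697136154
right [351.06 270.43] 87.30931610869006
bot [314.42 286.68] 174.3856318439224
bot [313.39 286.63] 176.04710298479046
```

Call:
play_rows(steps=[{"xyz":[-1,0,0],"turn":0,"gripper":1},{"xyz":[-3,0,-1],"turn":0,"gripper":1},{"xyz":[-3,0,-6],"turn":0,"gripper":1},{"xyz":[-3,0,-12],"turn":0,"gripper":1},{"xyz":[2,-2,-12],"turn":0,"gripper":1}])

```text
time: 9.88
tool_pos: [0.5633, -0.0603, 0.3499]
eef_rot: [[-0.164, 0.986, 0.01], [0.986, 0.164, -0.001], [-0.003, 0.01, -1.0]]
ft_force: [-0.7, 1.0, -0.3]
opening: -0.001
```

Call:
play_rows(steps=[{"xyz":[5,-1.5,0],"turn":0,"gripper":1},{"xyz":[10,-3,0],"turn":0,"gripper":1},{"xyz":[14.5,-4,0],"turn":0,"gripper":1},{"xyz":[14.5,-4,0],"turn":0,"gripper":1}])

```text
time: 10.38
tool_pos: [0.4939, 0.0828, 0.3461]
eef_rot: [[-0.179, 0.984, 0.001], [0.984, 0.179, -0.0], [-0.0, 0.001, -1.0]]
ft_force: [-0.3, -1.1, 0.3]
opening: -0.002
```

```bash
python3 g.py 53 135 243
```

```text
t 10.375 shift cm [-0.1283 -0.1239  8.6094] turn 0.014197436647549466 now hx,hy mm 54.128058047363616 136.30443040089392 tipz 329.0952440577626 F [-0.2687 -1.0755  0.3387] open -0.0016692360013703333 reach 0.017
```

Call:
play_rows(steps=[{"xyz":[0,0,4],"turn":0,"gripper":1},{"xyz":[0,0,8],"turn":0,"gripper":1},{"xyz":[-0.5,0,8.5],"turn":0,"gripper":1},{"xyz":[-1.5,0,8.5],"turn":0,"gripper":1},{"xyz":[-2.5,0,8.5],"turn":0,"gripper":1}])

```text
time: 11.0
tool_pos: [0.5009, 0.054, 0.262]
eef_rot: [[-0.171, 0.985, 0.003], [0.985, 0.171, 0.001], [-0.0, 0.003, -1.0]]
ft_force: [-0.7, 1.4, 1.7]
opening: 0.001
```

Call:
play_rows(steps=[{"xyz":[-1.2,0,0],"turn":0,"gripper":1},{"xyz":[-2.4,0,0],"turn":0,"gripper":1},{"xyz":[-3.6,0,0],"turn":0,"gripper":1},{"xyz":[-4.8,0,0],"turn":0,"gripper":1},{"xyz":[-6,0,0],"turn":0,"gripper":1}])

```text
time: 11.62
tool_pos: [0.5099, -0.0055, 0.2602]
eef_rot: [[-0.172, 0.985, -0.0], [0.985, 0.172, -0.0], [-0.0, -0.0, -1.0]]
ft_force: [0.2, 0.7, -0.4]
opening: -0.004
```

Call:
play_rows(steps=[{"xyz":[-1.2,0,0],"turn":0,"gripper":1},{"xyz":[-1.2,0,0],"turn":0,"gripper":1},{"xyz":[-1.2,0,-2],"turn":0,"gripper":1},{"xyz":[-1.2,0,-6],"turn":0,"gripper":1},{"xyz":[-1.2,0,-11],"turn":0,"gripper":1}])

```text
time: 12.25
tool_pos: [0.5112, -0.0157, 0.3708]
eef_rot: [[-0.173, 0.985, -0.002], [0.985, 0.173, 0.001], [0.001, -0.002, -1.0]]
ft_force: [-0.4, -1.1, 0.9]
opening: 0.002
```

```bash
python3 g.py 53 135 243; python3 - <<'E'
from w import *
a=imaging.capture('scene');b=imaging.capture('side')
r1=red(a,(330,190,390,260));r2=red(b,(290,195,350,270));print(r1,r2)
P,e=tri(ray('scene',*r1[:2]),ray('side',*r2[:2]));print(P,e)
A=cv2.resize(a[190:320,250:380],(400,400),interpolation=2);B=cv2.resize(b[180:310,260:390],(400,400),interpolation=2)
cv2.imwrite('pics/i.png',np.clip(np.hstack([A,B])[:,:,::-1]*1.5,0,255).astype(np.uint8))
E
```

```text
t 12.25 shift cm [ 9.8623 -0.0899 11.087 ] turn -0.3156083817672197 now hx,hy mm 53.579079224057246 36.27434675135646 tipz 353.7805385965928 F [-0.3703 -1.1067  0.9496] open 0.0019996774115880024 reach 0.017
(np.float64(342.92727272727274), np.float64(219.12727272727273), 55) (np.float64(319.3731343283582), np.float64(217.40298507462686), 67)
[0.5047 0.0201 0.2669] 0.003573956733866046
```

View pics/i.png

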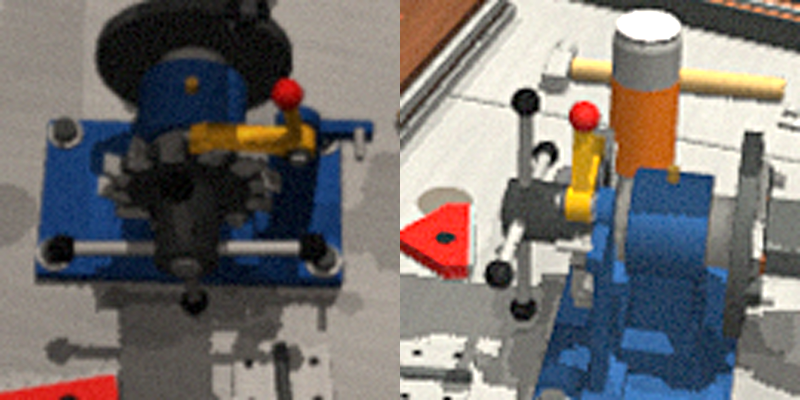

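```bash
python3 -c "
from bench import bot
print(bot.finish_job())"
```

```text
the job is handed in; nothing more can be done
None
```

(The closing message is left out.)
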